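# Withdraw the interlock key through the guard slot and dock it

## Task

Make the guarded interlock unit safe: turn its L-shaped key under the guard plate until the foot lines up with the slot, draw it up out through the slot, and stand it upright with its foot fully down in the empty key dock. Leave the loose board, screwdriver and side cutter where they are.

Things in the scene. Friction and masses are not known exactly. Their poses are not given: they have to be found in the camera images.
- key_grip (a point): Centre of the bow (black flat grip, 46 long x 12 thick x 40 mm high) on top of the loose L-shaped interlock key (128 mm high, 0.28 kg), 108 mm above the foot's underside. z up the stem; x along the foot, from stem to free end; y across the 12 mm thickness (grasp along y). Stem line at x = -8 mm from here. Bow spans x -23..23, foot x -19..55, y -9..9 mm.
- key_foot (a point): Centre of the underside of the key's steel foot, 74 long x 18 wide x 14 mm high; axes as key_grip, 108 mm below it and 18 mm along x. The round stem, 16 mm thick, is 26 mm back along x. At the start the foot rests on the unit's base plate, turned 50 to 110 deg from the slot towards the unit's +y, under the guard plate. Only weight holds the key.
- guard_unit: Fixed interlock unit. Dark base plate 10 mm thick, x -70..96, y -80..80 mm; four corner posts; bare steel guard plate of the same outline, underside 48 and top 53 mm above the bench; sides open. Origin: bench level under the stem's start place (within 2 mm). x: along the slot, away from the stem; z up. A switch body stands under the guard at x 0..50, y -73..-47, 30 mm high.
- slot (a point): Centre of the slot through the guard plate, at the plate's top face; axes as guard_unit, 30 mm along x from its origin. The slot is 94 mm (x) by 28 mm (y). The stem starts 30 mm to -x of here. The key lifts out only with its foot along the slot, free end to +x. The stem has just 6 mm to either side, so turn the key about its stem.
- dock_empty: The empty key dock, fixed: bare metal trough 102 x 38 mm, open at the top. Origin: centre of its underside, at bench level; x along its length. Inner floor 6 mm above the bench, walls 5 mm thick, reaching 26 mm; inside 92 (x) by 28 mm (y). The key's foot goes in lengthwise, either way round.
- dock_full: An identical trough with a second, fixed key of the same shape standing in it (top 134 mm above the bench, foot centred in the trough). Not to be used. On the way from the guard unit to the docks stands a fixed test jig with a lever up to 150 mm high. Origin and axes as for the empty dock.
- board: Bystander: loose green circuit board, 74 x 73 x 17 mm, lying flat on the bench; origin at the centre of its underside. Leave it.
- screwdriver: Bystander: loose screwdriver with red handle, 170 mm long, 23 mm thick, lying on the bench; origin at the centre of its underside. Leave it.
- cutter: Bystander: loose side cutter with blue handles, 118 x 46 x 12 mm, lying on the bench; origin at the centre of its underside. Leave it.

How it is judged:
By the outcome, as a careful person would: the job done as asked, in the order asked, and still so for the second after the job is handed in, with the robot touching nothing.
It also fails if it takes over 53 s, if anything falls off the work surface, if the arm or the gripper's body presses on something with over 40 N, if the wrist force passes 120 N, or if a joint passes its speed limit or range.

## Robot

A 7-joint arm with a two-finger parallel gripper is mounted at the origin on a cart in front of the work surface, level with it; the furniture and walls round the work are solid. World frame = base frame: x ahead of the robot, y to its left, z up, the work surface at z = 0. Lengths are in m, angles in rad, forces in N, time in s.
With the tool pointing down it reaches from about 0.425 to 0.8 m from the base axis. Payload 8.3 kg.
Tool frame: the origin (TCP) lies between the finger pads; the fingertips stand 8 mm ahead of it and the grasp point (between the pads) lies 11 mm behind it; z points along the fingers, y is the line along which they close (so a half turn about z gives the same grasp; the last joint's range is limited). The gripper opens to 85 mm and grips with 20 to 120 N. Pads are 22 mm wide; open, the fingers measure 114 mm over their backs; the gripper's body (76 mm by 85 mm) begins 54 mm behind the grasp point. The pads swing forward as they close: fully open they stand 13 mm farther back than shut.
Start: joints at [-1.269, 0.383, 0.016, 1.37, -0.006, 1.388, -0.046], TCP at [0.223, 0.584, 0.239] pointing down, gripper open.
Joint ranges: [-2.95, 2.95], [-0.25, 2.06], [-1.52, 1.56], [0.18, 2.33], [-1.44, 4.58], [0.02, 2.06], [-3.01, 3.01]. Speed limits (rad/s): [2.39, 2.39, 3.01, 3.01, 3.14, 3.14, 3.14].

## Interface

Orientations are given as a 3x3 rotation matrix whose columns are the frame's x, y, z axes.
In Python, from plant import * gives the robot as it stands.
- The arm moves only by the shell command python3 -m handwheel 'ROWS' [FORCE]. ROWS is JSON, a list of rows, each a list of 3 entries, a list of its own where there are three numbers: the shift along the tool's x, y, z as a fraction of full scale, then the turn, a rotation vector about the tool's x, y, z as a fraction of full scale, then the closure, from -1 (fully open) to 1 (shut), so that 0 is half open. In form: [[[x, y, z], [rx, ry, rz], fingers], ...]. A call has exactly 10 rows; each row shifts and turns the commanded pose from where the row before left it, along the tool's axes as they then stand; what a row does not reach is not made up. Full scale, the value 1, is 0.02 m for a shift and pi rad for a turn. A row lasts 1/8 s, in which the tool goes at most 62.5 mm and 10.7 degrees, less where a joint would pass 70% of its speed; a pose out of reach is approached as far as the arm can. A call with a number of a shift or a turn outside -1 to 1 is refused whole. A call with a gripper value outside its range is refused whole. The fingers move at their own pace and stop on an object; FORCE is the grip in N (left out, the last holds). Time passes only in rows, so rows that do not move let the fingers close, or fill a call up. It gives the time, the measured TCP pose, the force, the opening and the grip force at its end, in the units of the state.
- state(): the state, without advancing time (a new reading comes with each control period).
- capture(name): name is "scene" or "side" or "wrist"; returns a dict with "pixels" (420x560x3 uint8, red, green, blue), "z_map" (420x560 float32, m along the optical axis (not along the pixel's ray), 0 where there is no reading), "camera_matrix" (3x3 intrinsics, pixels), "R" (3x3) and "t" (3): a world point X has camera coordinates R X + t. Camera axes: x right, y down, z forward; pixel columns grow to the right and rows downward; lengths in m; the calibration is good to about 2 mm. A picture is of the moment at which its call begins.
- finish_job(): hands the job in; it is judged then, once.
The state is a dict: "clock": time; "joint_pos": joint angles; "joint_vel": joint speeds; "effort": joint torques, N m; "ee_pos": TCP position; "tool_rot": TCP orientation; "wrist_force": force on the tool from outside, world axes, zero at the start; "ft_torque": the same for the moment, N m; "finger_gap": finger opening in m; "gripper_force": force on a finger pad.
Only numpy, scipy, OpenCV 4.12 (cv2) and the standard library are available. Lean on these libraries where they do the work, as an engineer would, in place of code of your own. Each camera call takes 0.05 s, during which the arm holds its last target. There are 200 camera calls.

## Working session

There is one attempt and no reset: what is moved stays moved. The work goes in short steps, Python scripts to look and compute and a shell command to move; the robot and the scene stay as the last step left them, time stands still between calls to the robot, and variables do not carry over. Pictures are saved under pics/ and viewed, at most 10 in all, crops included, and the job is handed in when it is done.

```bash
mkdir -p pics; ls; python3 - <<'E'
from plant import *
import cv2,numpy as np
s=state();print({k:np.round(v,3).tolist() for k,v in s.items()})
for n in("scene","side","wrist"):
    c=capture(n);np.savez(f"{n}0.npz",**c);cv2.imwrite(f"pics/{n}0.png",c["pixels"][:,:,::-1]);print(n,np.round(c["R"],2).tolist(),np.round(c["t"],3))
E
```

```text
pics
{'clock': 0.0, 'joint_pos': [-1.269, 0.384, 0.016, 1.371, -0.006, 1.388, -0.047], 'joint_vel': [0.001, -0.0, -0.0, -0.002, 0.001, -0.002, -0.002], 'effort': [0.0, -62.759, 0.844, -37.183, 0.017, 0.014, -0.0], 'ee_pos': [0.223, 0.583, 0.238], 'tool_rot': [[-0.934, 0.357, -0.001], [0.357, 0.934, -0.002], [-0.0, -0.002, -1.0]], 'wrist_force': [-0.402, 0.071, -0.057], 'ft_torque': [-0.041, -0.013, -0.023], 'gripper_force': 0.0, 'finger_gap': 0.085}
scene [[0.79, -0.62, -0.01], [-0.37, -0.46, -0.81], [0.49, 0.64, -0.58]] [-0.369  0.287  1.427]
side [[-1.0, -0.01, -0.02], [0.01, 0.6, -0.8], [0.01, -0.8, -0.6]] [0.487 0.052 1.583]
wrist [[0.36, 0.93, -0.0], [0.89, -0.34, 0.32], [0.3, -0.11, -0.95]] [-0.625 -0.041  0.38 ]
```

View pics/scene0.png

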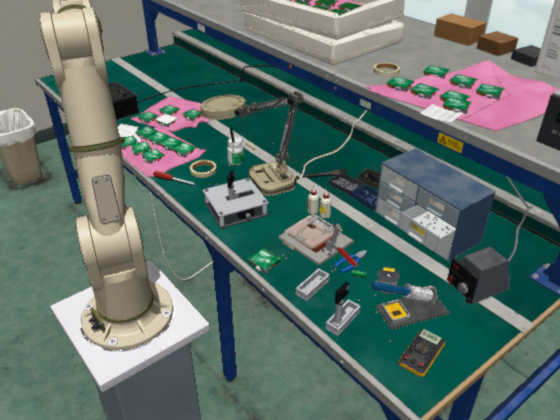

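View pics/side0.png

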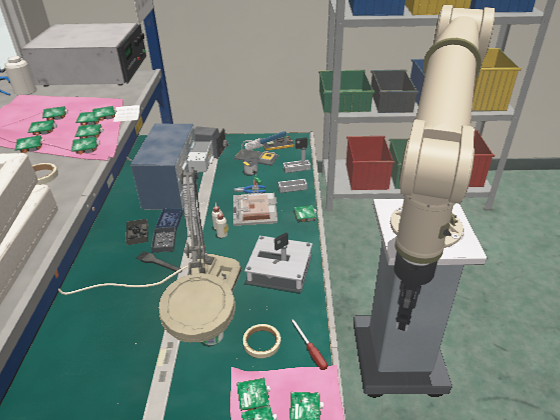

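The scene view shows the guard unit at (235,200) with the key's bow at (231,180), the empty dock at (313,284), the full dock at (343,315) and the jig at (318,238). The side view shows the guard at (280,262) and the bow at (281,241). Next I'll combine the depth maps.

```bash
cat > h.py <<'E'
import numpy as np
def cloud(c):
    z=c["z_map"];K=c["camera_matrix"];v,u=np.indices(z.shape)
    P=np.stack([(u-K[0,2])/K[0,0]*z,(v-K[1,2])/K[1,1]*z,z],-1)
    W=(P-c["t"])@c["R"]; W[z==0]=np.nan
    return W
E
python3 - <<'E'
import numpy as np,cv2
from h import cloud
pts=[];col=[]
for n,l in(("scene",[(235,200),(231,180),(313,284),(343,315),(318,238),(264,259)]),("side",[(280,262),(281,241),(292,185),(300,166)])):
    c=np.load(n+"0.npz");W=cloud(c)
    for u,v in l: print(n,u,v,np.round(W[v,u],3))
    pts.append(W.reshape(-1,3));col.append(c["pixels"].reshape(-1,3))
    m=np.isfinite(W[...,2])
    print(np.nanmedian(W[...,2][(abs(W[...,2])<.02)]))
for i,(P,C) in enumerate(zip(pts,col)):
  ok=(P[:,0]>0.2)&(P[:,0]<.9)&(P[:,1]>-.5)&(P[:,1]<.6)&(P[:,2]>-.02)&(P[:,2]<.25)
  P=P[ok];C=C[ok]
  im=np.zeros((550,350,3),np.uint8)
  o=np.argsort(P[:,2]);P=P[o];C=C[o]
  r=((.6-P[:,1])*500).astype(int);q=((P[:,0]-.2)*500).astype(int)
  for a in(0,1):
    for b in(0,1): im[np.clip(r+a,0,549),np.clip(q+b,0,349)]=C[:,::-1]
  if i==0: A=im
  else: cv2.imwrite("pics/top.png",np.hstack([A,im]))
E
```

```text
scene 235 200 [0.473 0.182 0.054]
scene 231 180 [0.474 0.199 0.122]
scene 313 284 [ 0.449 -0.221  0.005]
scene 343 315 [ 0.422 -0.365  0.021]
scene 318 238 [ 0.561 -0.115  0.043]
scene 264 259 [ 0.399 -0.065  0.016]
0.0022517666430436007
side 280 262 [0.482 0.226 0.051]
side 281 241 [0.478 0.216 0.122]
side 292 185 [ 0.44  -0.218  0.021]
side 300 166 [ 0.406 -0.349  0.022]
0.0019218784652142145
```

View pics/top.png

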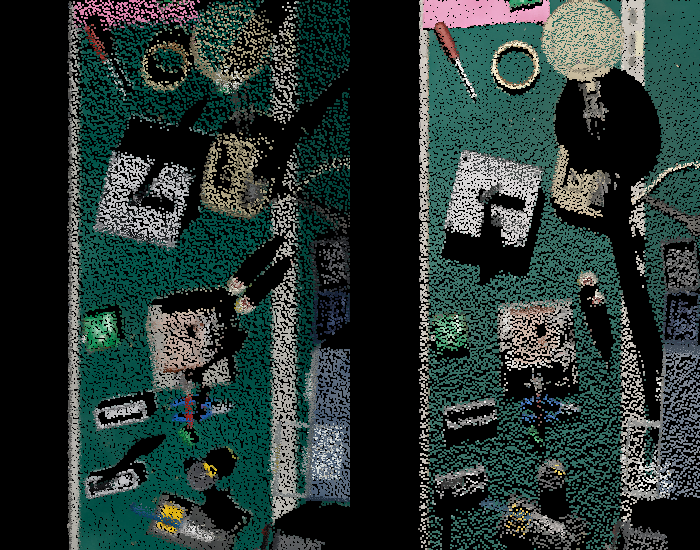

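The top views show the guard plate around (0.48,0.22), rotated by roughly 13°, with the bow standing in its middle. The docks are at about (0.45,-0.22) and (0.43,-0.35), and the jig (around 0.56,-0.09) has a lever near y≈-0.17. Next I'll fit the outlines.

```bash
python3 - <<'E'
import numpy as np,cv2
from h import cloud
for n in("scene","side"):
    c=np.load(n+"0.npz");P=cloud(c).reshape(-1,3)
    def sel(x0,x1,y0,y1,z0,z1):
        m=(P[:,0]>x0)&(P[:,0]<x1)&(P[:,1]>y0)&(P[:,1]<y1)&(P[:,2]>z0)&(P[:,2]<z1);return P[m]
    def rect(nm,Q): print(n,nm,len(Q),np.round(np.median(Q[:,2]),4),cv2.minAreaRect((Q[:,:2]*1000).astype(np.float32)))
    rect("plate",sel(.36,.61,.08,.37,.047,.062))
    rect("bow",sel(.40,.56,.14,.3,.09,.14)); rect("bowtop",sel(.40,.56,.14,.3,.122,.14))
    rect("stem",sel(.40,.56,.14,.3,.062,.085))
    rect("dockE",sel(.36,.53,-.28,-.16,.018,.032))
    rect("dockF",sel(.35,.50,-.42,-.30,.018,.032))
    rect("keyF",sel(.34,.52,-.42,-.28,.09,.145))
    Q=sel(.45,.75,-.26,.04,.03,.25)
    for a,b in((.03,.06),(.06,.1),(.1,.2)):
        q=Q[(Q[:,2]>a)&(Q[:,2]<b)]
        if len(q): print("jig",a,b,np.round(q.min(0),3),np.round(q.max(0),3))
    # slot: holes in plate: raster of low points within plate region
    m=sel(.36,.61,.08,.37,-.01,.044); 
E
```

```text
scene plate 1336 0.0527 ((486.1676025390625, 200.81973266601562), (174.81202697753906, 170.38967895507812), 77.39404296875)
scene bow 110 0.1231 ((476.9673767089844, 210.739013671875), (54.685089111328125, 21.46613121032715), 40.38818359375)
scene bowtop 56 0.134 ((479.1280517578125, 208.267333984375), (54.735652923583984, 15.180036544799805), 41.07728958129883)
scene stem 28 0.0745 ((471.4249267578125, 199.35903930664062), (11.86120319366455, 13.759621620178223), 67.37435913085938)
scene dockE 251 0.0239 ((462.511474609375, -217.5260772705078), (161.56922912597656, 60.800167083740234), 25.576705932617188)
scene dockF 345 0.023 ((422.8365478515625, -365.86737060546875), (109.87006378173828, 40.63166809082031), 11.874298095703125)
scene keyF 281 0.1272 ((445.60400390625, -389.5063781738281), (38.70851135253906, 134.88963317871094), 65.70006561279297)
jig 0.03 0.06 [ 0.462 -0.253  0.03 ] [0.709 0.04  0.06 ]
jig 0.06 0.1 [ 0.563 -0.177  0.06 ] [0.706 0.04  0.1  ]
jig 0.1 0.2 [ 0.567 -0.195  0.1  ] [0.691 0.032 0.123]
side plate 1833 0.0527 ((486.09954833984375, 201.99948120117188), (169
[... 258 characters left out ...]
6484, 16.021804809570312), 40.47037124633789)
side stem 30 0.0749 ((473.20587158203125, 213.48638916015625), (10.472107887268066, 11.824981689453125), 89.73779296875)
side dockE 138 0.023 ((458.842529296875, -218.70831298828125), (141.56109619140625, 58.02869415283203), 22.83936882019043)
side dockF 137 0.0232 ((421.3305969238281, -363.3026123046875), (104.1012191772461, 49.86211013793945), 8.152664184570312)
side keyF 194 0.1195 ((452.0605163574219, -385.1941223144531), (37.63652038574219, 145.42214965820312), 68.11984252929688)
jig 0.03 0.06 [ 0.469 -0.231  0.03 ] [0.71 0.04 0.06]
jig 0.06 0.1 [ 0.568 -0.168  0.06 ] [0.706 0.04  0.099]
jig 0.1 0.2 [ 0.57  -0.181  0.101] [0.692 0.032 0.122]
```

```bash
python3 -m handwheel '[[[-1,-0.72,0],[0,0,0],-1],[[-1,-0.72,0],[0,0,0],-1],[[-1,-0.72,0],[0,0,0],-1],[[-1,-0.72,0],[0,0,0],-1],[[-1,-0.72,0],[0,0,0],-1],[[-1,-0.72,0],[0,0,0],-1],[[-1,-0.72,0],[0,0,0],-1],[[-1,-0.72,0],[0,0,0],-1],[[-1,-0.72,0],[0,0,0],-1],[[-1,-0.72,0],[0,0,0],-1]]' 60
python3 -m handwheel '[[[-1,-0.72,0],[0,0,0],-1],[[-1,-0.72,0],[0,0,0],-1],[[-1,-0.72,0],[0,0,0],-1],[[-1,-0.72,0],[0,0,0],-1],[[0,0,0],[0,0,-0.057],-1],[[0,0,0],[0,0,-0.057],-1],[[0,0,0],[0,0,-0.057],-1],[[0,0,0],[0,0,-0.057],-1],[[0,0,0],[0,0,-0.057],-1],[[0,0,0],[0,0,-0.057],-1]]'
python3 - <<'E'
from plant import *
import cv2,numpy as np
s=state();print({k:np.round(s[k],4).tolist() for k in("clock","ee_pos","tool_rot","joint_pos","wrist_force")})
c=capture("wrist");np.savez("wrist1.npz",**c);cv2.imwrite("pics/wrist1.png",c["pixels"][:,:,::-1])
E
```

```text
clock: 1.4
ee_pos: [0.3589, 0.3768, 0.2392]
tool_rot: [[-0.934, 0.357, -0.0], [0.357, 0.934, -0.0], [0.0, -0.0, -1.0]]
wrist_force: [-0.1, 0.5, -0.4]
finger_gap: 0.0852
gripper_force: 0.0
clock: 2.65
ee_pos: [0.4125, 0.2951, 0.2392]
tool_rot: [[-0.755, -0.656, -0.0], [-0.656, 0.755, -0.0], [0.0, 0.0, -1.0]]
wrist_force: [0.8, 0.2, 0.0]
finger_gap: 0.085
gripper_force: 0.0
{'clock': 2.65, 'ee_pos': [0.4125, 0.2951, 0.2392], 'tool_rot': [[-0.7549, -0.6559, -0.0003], [-0.6559, 0.7549, -0.0001], [0.0003, 0.0002, -1.0]], 'joint_pos': [-0.8135, 0.1269, 0.1433, 1.6938, -0.0188, 1.3225, 1.6195], 'wrist_force': [0.8019, 0.1851, 0.0378]}
```

View pics/wrist1.png

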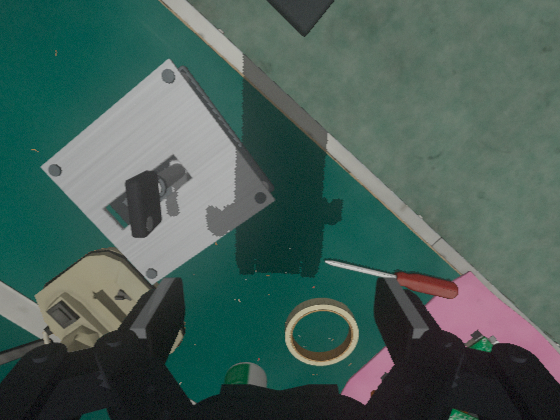

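The wrist view shows the plate with corners at (165,70), (55,170), (150,272) and (262,198). The slot runs from (185,165) to (112,220), the stem is at the upper end near (165,178), and the bow is at (146,203). Next I'll fit these from this view.

```bash
python3 - <<'E'
import numpy as np,cv2
from h import cloud
c=np.load("wrist1.npz");W=cloud(c);P=W.reshape(-1,3)
def sel(x0,x1,y0,y1,z0,z1):
    m=(P[:,0]>x0)&(P[:,0]<x1)&(P[:,1]>y0)&(P[:,1]<y1)&(P[:,2]>z0)&(P[:,2]<z1);return P[m]
def rect(nm,Q):
    r=cv2.minAreaRect((Q[:,:2]*1000).astype(np.float32));print(nm,len(Q),np.round(np.median(Q[:,2]),4),np.round(r[0],1),np.round(r[1],1),round(r[2],1))
rect("plate",sel(.36,.61,.07,.37,.048,.058))
rect("bowtop",sel(.42,.54,.15,.27,.128,.14))
for z in(.062,.07,.078): rect("stem",sel(.42,.54,.15,.27,z,z+.008))
# slot in the plate plane: intersect pixel rays with z=.053, rasterise by depth class
K=c["camera_matrix"];C=-c["R"].T@c["t"]
v,u=np.indices(W.shape[:2]);d=np.stack([(u-K[0,2])/K[0,0],(v-K[1,2])/K[1,1],np.ones(u.shape)],-1)@c["R"]
L=(.053-C[2])/d[...,2];X=C+L[...,None]*d
deep=(W[...,2]<.044)&(abs(X[...,0]-.49)<.075)&(abs(X[...,1]-.2)<.07)
A=X[deep];ux=np.array([np.cos(np.radians(-13)),np.sin(np.radians(-13))]);uy=np.array([-ux[1],ux[0]])
B=np.stack([(A[:,:2]-[.486,.2015])@ux,(A[:,:2]-[.486,.2015])@uy],1)*1000
r=abs(B[:,0])<75;r&=abs(B[:,1])<40
print("slot",r.sum(),np.round(np.percentile(B[r],[0,1,5,50,95,99,100],axis=0),1).tolist()); rect("slot",np.c_[A[r],])
E
```

```text
plate 23763 0.0531 [486.2 202.4] [160.3 167.3] 76.5
bowtop 1155 0.1375 [478.6 210.8] [46.  12.5] 40.8
stem 49 0.0659 [469.  207.5] [15.5  7.5] 64.8
stem 63 0.0743 [467.8 206.4] [15.   6.2] 79.3
stem 46 0.0817 [467.8 207.6] [14.3  5. ] 67.3
slot 954 [[-30.7, -13.1], [-30.4, -12.8], [-29.1, -12.0], [4.8, -0.9], [58.5, 13.8], [60.1, 14.6], [60.5, 14.9]]
slot 954 0.053 [500.8 199. ] [27.5 91.2] 76.5
```

```bash
python3 -m handwheel '[[[0.112,-0.892,0],[0,0,0],-1],[[0.112,-0.892,0],[0,0,0],-1],[[0.112,-0.892,0],[0,0,0],-1],[[0.112,-0.892,0],[0,0,0],-1],[[0.112,-0.892,0],[0,0,0],-1],[[0.112,-0.892,0],[0,0,0],-1],[[0,0,0.94],[0,0,0],-1],[[0,0,0.94],[0,0,0],-1],[[0,0,0.94],[0,0,0],-1],[[0,0,0],[0,0,0],-1]]' 60
```

```text
clock: 3.95
ee_pos: [0.4719, 0.2038, 0.1816]
tool_rot: [[-0.761, -0.649, -0.002], [-0.649, 0.761, -0.002], [0.003, 0.0, -1.0]]
wrist_force: [-0.4, 0.1, -0.7]
finger_gap: 0.0851
gripper_force: 0.0
```

```bash
python3 -m handwheel '[[[-0.08,0.05,0.92],[0,0,0],-1],[[0,0,0.92],[0,0,0],-1],[[0,0,0.92],[0,0,0],-1],[[0,0,0.92],[0,0,0],-1],[[0,0,0],[0,0,0],-1],[[0,0,0],[0,0,0],1],[[0,0,0],[0,0,0],1],[[0,0,0],[0,0,0],1],[[0,0,0],[0,0,0],1],[[0,0,0],[0,0,0],1]]' 60
```

```text
clock: 5.2
ee_pos: [0.473, 0.2074, 0.1096]
tool_rot: [[-0.759, -0.651, 0.001], [-0.651, 0.759, 0.0], [-0.0, -0.0, -1.0]]
wrist_force: [-0.0, -1.4, 2.7]
finger_gap: 0.0113
gripper_force: 60.0
```

```bash
python3 -m handwheel '[[[0,0,-0.3],[0,0,0],1],[[0,0,0],[0,0,0],1],[[0,0,0],[0,0,0.05],1],[[0,0,0],[0,0,0.05],1],[[0,0,0],[0,0,0.05],1],[[0,0,0],[0,0,0.05],1],[[0,0,0],[0,0,0.05],1],[[0,0,0],[0,0,0.05],1],[[0,0,0],[0,0,0],1],[[0,0,0],[0,0,0],1]]'
python3 - <<'E'
from plant import *
import cv2,numpy as np
s=state();print({k:np.round(s[k],4).tolist() for k in("clock","ee_pos","tool_rot","joint_pos","wrist_force","ft_torque")})
c=capture("wrist");np.savez("wrist2.npz",**c);cv2.imwrite("pics/wrist2.png",c["pixels"][:,:,::-1])
c=capture("side");np.savez("side2.npz",**c)
c=capture("scene");np.savez("scene2.npz",**c)
E
```

```text
clock: 6.45
ee_pos: [0.4725, 0.2076, 0.1151]
tool_rot: [[-0.974, 0.227, -0.0], [0.227, 0.974, -0.0], [0.0, -0.0, -1.0]]
wrist_force: [0.2, 0.1, -3.2]
finger_gap: 0.0112
gripper_force: 59.1
{'clock': 6.45, 'ee_pos': [0.4725, 0.2076, 0.1151], 'tool_rot': [[-0.9739, 0.2271, -0.0004], [0.2271, 0.9739, -0.0002], [0.0003, -0.0002, -1.0]], 'joint_pos': [-0.7801, 0.2571, 0.354, 1.8461, -0.1015, 1.0563, 0.9549], 'wrist_force': [0.1506, 0.1391, -3.2339], 'ft_torque': [0.0498, 0.0041, 0.0331]}
```

View pics/wrist2.png

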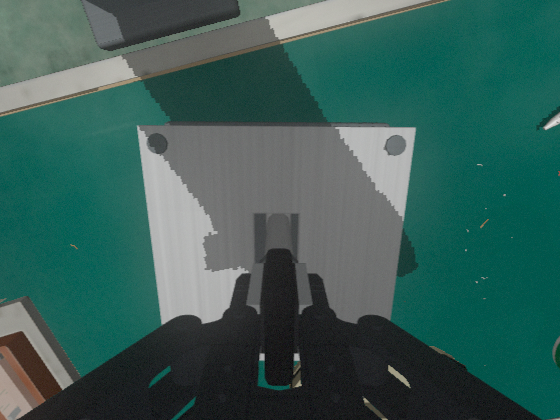

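The wrist view shows the stem (279,225) centred in the slot (254–298), with the key aligned to it. I'll make a small centring shift and draw it up.

```bash
python3 -m handwheel '[[[-0.2,-0.07,0],[0,0,0],1],[[0,0,0],[0,0,0],1],[[0,0,-0.3],[0,0,0],1],[[0,0,-0.3],[0,0,0],1],[[0,0,-0.3],[0,0,0],1],[[0,0,-0.3],[0,0,0],1],[[0,0,-0.4],[0,0,0],1],[[0,0,-0.4],[0,0,0],1],[[0,0,-0.6],[0,0,0],1],[[0,0,-0.6],[0,0,0],1]]'
python3 -m handwheel '[[[0,0,-0.7],[0,0,0],1],[[0,0,-1],[0,0,0],1],[[0,0,-1],[0,0,0],1],[[0,0,-1],[0,0,0],1],[[0,0,-0.8],[0,0,0],1],[[0,0,0],[0,0,0],1],[[0,0,0],[0,0,0],1],[[0,0,0],[0,0,0],1],[[0,0,0],[0,0,0],1],[[0,0,0],[0,0,0],1]]'
python3 - <<'E'
from plant import *
import cv2,numpy as np
c=capture("side");np.savez("side3.npz",**c);a=c["pixels"]
c=capture("scene");np.savez("scene3.npz",**c);b=c["pixels"]
f=lambda x:cv2.resize(x,None,fx=2,fy=2)
cv2.imwrite("pics/lift.png",np.hstack([f(a[120:320,200:400]),f(b[100:300,180:380])])[:,:,::-1])
E
```

```text
clock: 7.85
ee_pos: [0.4764, 0.2052, 0.1802]
tool_rot: [[-0.973, 0.231, 0.0], [0.231, 0.973, 0.0], [-0.0, 0.0, -1.0]]
wrist_force: [0.4, 0.2, -3.5]
finger_gap: 0.0114
gripper_force: 59.1
clock: 9.1
ee_pos: [0.4762, 0.2052, 0.269]
tool_rot: [[-0.973, 0.231, -0.0], [0.231, 0.973, -0.0], [0.0, -0.0, -1.0]]
wrist_force: [-0.4, -0.0, -2.9]
finger_gap: 0.0109
gripper_force: 59.2
```

View pics/lift.png

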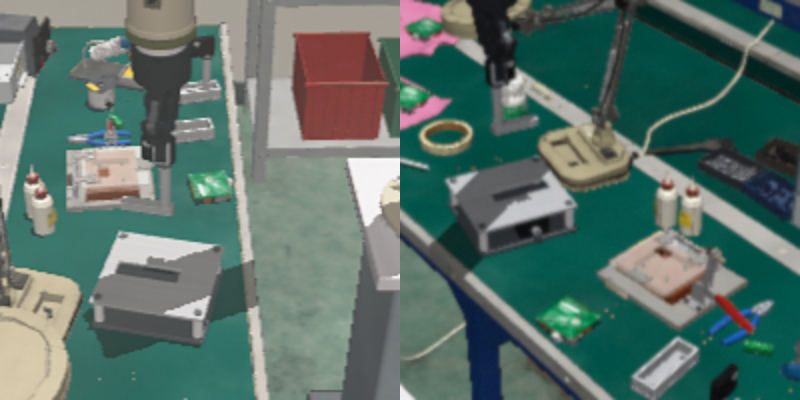

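The key is out and hanging upright, and the empty dock is visible at about (665,365) in the right half. Next I'll fit the dock.

```bash
cat > dock.py <<'E'
import numpy as np,cv2,sys
from h import cloud
from scipy.optimize import minimize
def fit(f,ctr=(.448,-.22),z0=.016,z1=.034,g=None):
    P=cloud(np.load(f)).reshape(-1,3)
    m=(abs(P[:,0]-ctr[0])<.075)&(abs(P[:,1]-ctr[1])<.05)&(P[:,2]>.021)&(P[:,2]<z1);Q=P[m][:,:2]*1000
    def loc(p):
        c,s=np.cos(p[2]),np.sin(p[2]);d=Q-p[:2];return d@[c,s],d@[-s,c]
    def cost(p): # distance of rim points to wall centreline rectangle 97x33
        a,b=loc(p);dx=abs(a)-48.5;dy=abs(b)-16.5
        out=np.hypot(np.maximum(dx,0),np.maximum(dy,0));ins=np.minimum(-dx,-dy)
        r=np.where((dx>0)|(dy>0),out,ins);return np.minimum(np.maximum(r-2.5,0)**2,40).sum()/len(Q)+.02*(np.minimum(r,8)**2).mean()
    best=min((minimize(cost,[ctr[0]*1000+i,ctr[1]*1000+j,np.radians(t)],method="Nelder-Mead") for i in(-6,0,6) for j in(-6,0,6) for t in(6,12,18)),key=lambda r:r.fun)
    print(f,len(Q),np.round(best.x[:2],1),round(np.degrees(best.x[2]),1),round(best.fun,3))
for f in sys.argv[1:]: fit(f)
E
python3 dock.py scene0.npz side0.npz scene2.npz side2.npz scene3.npz side3.npz
```

```text
scene0.npz 182 [ 440.  -229.5] 11.3 0.747
side0.npz 99 [ 441. -226.] 11.2 4.082
scene2.npz 189 [ 440.  -229.2] 11.4 0.932
side2.npz 32 [ 441.4 -228.1] 7.8 3.019
scene3.npz 193 [ 439.8 -229.6] 11.2 0.745
side3.npz 70 [ 439.8 -225.1] 10.4 2.867
```

```bash
python3 -m handwheel '[[[-0.217,-0.972,0],[0,0,0],1],[[-0.217,-0.972,0],[0,0,0],1],[[-0.217,-0.972,0],[0,0,0],1],[[-0.217,-0.972,0],[0,0,0],1],[[-0.217,-0.972,0],[0,0,0],1],[[-0.217,-0.972,0],[0,0,0],1],[[-0.217,-0.972,0],[0,0,0],1],[[-0.217,-0.972,0],[0,0,0],1],[[-0.217,-0.972,0],[0,0,0],1],[[-0.217,-0.972,0],[0,0,0],1]]'
```

```text
clock: 10.45
ee_pos: [0.4735, 0.0047, 0.2693]
tool_rot: [[-0.973, 0.231, -0.0], [0.231, 0.973, 0.0], [0.0, -0.0, -1.0]]
wrist_force: [0.7, 0.8, -3.0]
finger_gap: 0.0112
gripper_force: 58.9
```

```bash
python3 -m handwheel '[[[-0.217,-0.972,0],[0,0,0],1],[[-0.217,-0.972,0],[0,0,0],1],[[-0.217,-0.972,0],[0,0,0],1],[[-0.217,-0.972,0],[0,0,0],1],[[-0.217,-0.972,0],[0,0,0],1],[[-0.217,-0.972,0],[0,0,0],1],[[-0.217,-0.972,0],[0,0,0],1],[[-0.217,-0.972,0],[0,0,0],1],[[-0.217,-0.972,0],[0,0,0],1],[[-0.217,-0.972,0],[0,0,0],1]]'
```

```text
clock: 11.7
ee_pos: [0.4707, -0.1943, 0.2693]
tool_rot: [[-0.973, 0.231, 0.0], [0.231, 0.973, -0.0], [-0.0, -0.0, -1.0]]
wrist_force: [0.1, -0.7, -3.0]
finger_gap: 0.011
gripper_force: 58.9
```

```bash
python3 -m handwheel '[[[-0.217,-0.972,0],[0,0,0],1],[[-0.217,-0.972,0],[0,0,0],1],[[0,0,0],[0,0,-0.0457],1],[[0,0,0],[0,0,-0.0457],1],[[0,0,0],[0,0,-0.0457],1],[[0,0,0],[0,0,0],1],[[0,0,0],[0,0,0],1],[[0,0,0],[0,0,0],1],[[0,0,0],[0,0,0],1],[[0,0,0],[0,0,0],1]]'
python3 - <<'E'
from plant import *
import cv2,numpy as np
s=state();print({k:np.round(s[k],4).tolist() for k in("clock","ee_pos","tool_rot","joint_pos")})
c=capture("wrist");np.savez("wrist4.npz",**c);cv2.imwrite("pics/wrist4.png",c["pixels"][:,:,::-1])
E
python3 dock.py wrist4.npz
```

```text
clock: 12.95
ee_pos: [0.4705, -0.2329, 0.2693]
tool_rot: [[-0.981, -0.196, -0.0], [-0.196, 0.981, -0.0], [0.0, -0.0, -1.0]]
wrist_force: [0.6, 0.0, -3.1]
finger_gap: 0.0113
gripper_force: 59.2
{'clock': 12.95, 'ee_pos': [0.4705, -0.2329, 0.2693], 'tool_rot': [[-0.9805, -0.1963, -0.0001], [-0.1963, 0.9805, -0.0001], [0.0001, -0.0, -1.0]], 'joint_pos': [-0.2264, 0.1726, 0.7211, 1.6195, -0.1154, 1.3931, 2.2761]}
wrist4.npz 1026 [ 439.1 -229.1] 11.0 0.041
```

View pics/wrist4.png

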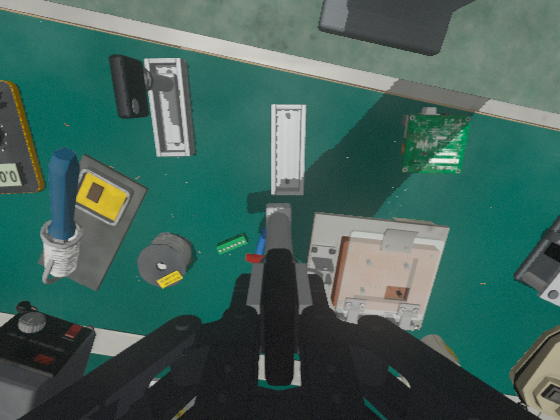

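The wrist view shows the empty dock at (288,150), outlined (272–305, 105–194), with the held key below it at (279,250). Next I'll check the held key's offset in the same view.

```bash
python3 - <<'E'
import numpy as np
from h import cloud
from scipy.spatial.transform import Rotation as Ro
W=cloud(np.load("wrist4.npz"));P=W.reshape(-1,3)
T=np.array([.4705,-.2329,0]);a=np.radians(11.32);kx=np.array([np.cos(a),np.sin(a)]);ky=np.array([-kx[1],kx[0]])
D=(P[:,:2]-T[:2])*1000;X=D@kx;Y=D@ky;Z=P[:,2]*1000
for z0 in range(165,255,6):
    m=(Z>z0)&(Z<=z0+6)&(abs(X)<80)&(abs(Y)<25)
    if m.sum()>4: print(z0,m.sum(),"x",np.round(np.percentile(X[m],[2,98]),1),"y",np.round(np.percentile(Y[m],[2,50,98]),1))
E
```

```text
171 46 x [-13.  -11.9] y [-8.1 -0.4  8. ]
177 138 x [-13.1   3.5] y [-9.2  0.7  8.6]
183 194 x [-12.1  -1.6] y [-8.5 -0.7  8.4]
189 62 x [-9.8 -2.8] y [-7.5  0.   7.3]
195 75 x [-9.7 -2.9] y [-7.6 -0.6  7. ]
201 72 x [-9.5 -2.6] y [-7.7  0.   7.5]
207 80 x [-9.8 -2.6] y [-7.5 -0.3  7.3]
213 86 x [-9.9 -2.3] y [-7.8  0.1  7.4]
219 101 x [-9.7 -2.7] y [-7.1  0.1  7.7]
225 93 x [-9.8 -3.1] y [-7.4 -0.5  7.5]
231 120 x [-9.8 -2.2] y [-7.2  0.1  7.7]
237 117 x [-9.8 -3.3] y [-7.3  0.1  7.2]
243 22 x [-10.1  -5.7] y [-6.5  0.1  5.5]
249 15 x [-10.2  -7. ] y [-9.2  7.1  9.5]
```

```bash
python3 -m handwheel '[[[0.68,0.125,0],[0,0,0.0017],1],[[0.68,0.125,0],[0,0,0],1],[[0.68,0.125,0],[0,0,0],1],[[0.68,0.125,0],[0,0,0],1],[[0,0,0],[0,0,0],1],[[0,0,1],[0,0,0],1],[[0,0,1],[0,0,0],1],[[0,0,1],[0,0,0],1],[[0,0,0],[0,0,0],1],[[0,0,0],[0,0,0],1]]'
python3 - <<'E'
from plant import *
import cv2,numpy as np
s=state();print({k:np.round(s[k],4).tolist() for k in("clock","ee_pos","tool_rot","joint_pos")})
c=capture("wrist");np.savez("wrist5.npz",**c)
E
python3 dock.py wrist5.npz
```

```text
clock: 14.25
ee_pos: [0.4157, -0.2338, 0.2101]
tool_rot: [[-0.981, -0.192, 0.001], [-0.192, 0.981, -0.001], [-0.001, -0.001, -1.0]]
wrist_force: [-0.7, -0.1, -3.3]
finger_gap: 0.0112
gripper_force: 59.2
{'clock': 14.25, 'ee_pos': [0.4157, -0.2338, 0.2101], 'tool_rot': [[-0.9815, -0.1915, 0.0007], [-0.1915, 0.9815, -0.0005], [-0.0006, -0.0006, -1.0]], 'joint_pos': [-0.2379, 0.0789, 0.7285, 1.8328, -0.0552, 1.2495, 2.2699]}
wrist5.npz 1097 [ 438.8 -229. ] 11.0 0.043
```

```bash
python3 -m handwheel '[[[0,0,1],[0,0,0],1],[[0,0,1],[0,0,0],1],[[0,0,0.9],[0,0,0],1],[[0,0,0.9],[0,0,0],1],[[0,0,0],[0,0,0],1],[[0,0,0.25],[0,0,0],1],[[0,0,0.25],[0,0,0],1],[[0,0,0.25],[0,0,0],1],[[0,0,0.25],[0,0,0],1],[[0,0,0],[0,0,0],1]]'
```

```text
clock: 15.55
ee_pos: [0.4149, -0.2335, 0.1129]
tool_rot: [[-0.982, -0.191, -0.001], [-0.191, 0.982, 0.0], [0.001, 0.0, -1.0]]
wrist_force: [-0.2, 1.1, -2.1]
finger_gap: 0.0115
gripper_force: 59.1
```

Foot about 7 mm above the floor; lower gently.

```bash
python3 -m handwheel '[[[0,0,0.1],[0,0,0],1],[[0,0,0.1],[0,0,0],1],[[0,0,0.05],[0,0,0],1],[[0,0,0.05],[0,0,0],1],[[0,0,0.03],[0,0,0],1],[[0,0,0.03],[0,0,0],1],[[0,0,0],[0,0,0],1],[[0,0,0],[0,0,0],1],[[0,0,0],[0,0,0],1],[[0,0,0],[0,0,0],1]]'
```

```text
clock: 16.8
ee_pos: [0.4152, -0.2336, 0.1061]
tool_rot: [[-0.982, -0.191, -0.0], [-0.191, 0.982, -0.0], [0.0, -0.0, -1.0]]
wrist_force: [0.6, 0.8, -3.2]
finger_gap: 0.0117
gripper_force: 59.1
```

```bash
python3 -m handwheel '[[[0,0,0.03],[0,0,0],1],[[0,0,0.03],[0,0,0],1],[[0,0,0.03],[0,0,0],1],[[0,0,0],[0,0,0],1],[[0,0,0],[0,0,0],1],[[0,0,0],[0,0,0],1],[[0,0,0],[0,0,0],1],[[0,0,0],[0,0,0],1],[[0,0,0],[0,0,0],1],[[0,0,0],[0,0,0],1]]'
```

```text
clock: 18.05
ee_pos: [0.4153, -0.2341, 0.1056]
tool_rot: [[-0.982, -0.191, 0.001], [-0.191, 0.982, 0.0], [-0.001, 0.0, -1.0]]
wrist_force: [-5.1, 1.4, 13.8]
finger_gap: 0.0114
gripper_force: 61.9
```

On the floor. Release and retreat.

```bash
python3 -m handwheel '[[[0,0,-0.03],[0,0,0],1],[[0,0,0],[0,0,0],0],[[0,0,0],[0,0,0],0],[[0,0,0],[0,0,0],0],[[0,0,0],[0,0,0],0],[[0,0,-0.4],[0,0,0],0],[[0,0,-1],[0,0,0],0],[[0,0,-1],[0,0,0],0],[[0,0,-1],[0,0,0],0],[[0,0,-1],[0,0,0],0]]'
python3 -m handwheel '[[[0,0,-1],[0,0,0],0],[[-1,0,-1],[0,0,0],0],[[-1,0,0],[0,0,0],0],[[-1,0,0],[0,0,0],0],[[0,0,0],[0,0,0],0],[[0,0,0],[0,0,0],0],[[0,0,0],[0,0,0],0],[[0,0,0],[0,0,0],0],[[0,0,0],[0,0,0],0],[[0,0,0],[0,0,0],0]]'
python3 - <<'E'
from plant import *
import cv2,numpy as np
from h import cloud
c=capture("wrist");W=cloud(c);P=W.reshape(-1,3)
cv2.imwrite("pics/wrist6.png",c["pixels"][:,:,::-1])
a=np.radians(11);kx=np.array([np.cos(a),np.sin(a)]);ky=np.array([-kx[1],kx[0]])
D=(P[:,:2]-[.439,-.229])*1000;X=D@kx;Y=D@ky;Z=P[:,2]*1000
for lo,hi in((12,24),(40,60),(70,90),(128,145)):
    m=(Z>lo)&(Z<hi)&(abs(X)<45)&(abs(Y)<13)
    print(lo,m.sum(),np.round(np.percentile(X[m],[1,99]),1),np.round(np.percentile(Y[m],[1,50,99]),1),np.round(np.median(Z[m]),1))
E
```

```text
clock: 19.3
ee_pos: [0.4152, -0.2338, 0.1941]
tool_rot: [[-0.982, -0.191, 0.0], [-0.191, 0.982, -0.0], [-0.0, -0.0, -1.0]]
wrist_force: [0.4, -0.8, -0.7]
finger_gap: 0.0428
gripper_force: 0.0
clock: 20.55
ee_pos: [0.474, -0.2222, 0.2329]
tool_rot: [[-0.982, -0.191, -0.0], [-0.191, 0.982, 0.0], [0.0, 0.0, -1.0]]
wrist_force: [-0.5, -0.3, 0.2]
finger_gap: 0.0425
gripper_force: 0.0
12 138 [-35.2  37.1] [-8.8  0.8  8.3] 19.9Traceback (most recent call last):
  File "<stdin>", line 10, in <module>
    return _quantile_unchecked(
        a, q, axis, out, overwrite_input, method, keepdims, weights)
    return _ureduce(a,
                    func=_quantile_ureduce_func,
    ...<5 lines>...
                    overwrite_input=overwrite_input,
                    method=method)
    r = func(a, **kwargs)
    result = _quantile(arr,
                       quantiles=q,
    ...<2 lines>...
                       out=out,
                       weights=wgt)
    slices_having_nans = np.isnan(arr[-1, ...])
                                  ~~~^^^^^^^^^
IndexError: index -1 is out of bounds for axis 0 with size 0
```

View pics/wrist6.png

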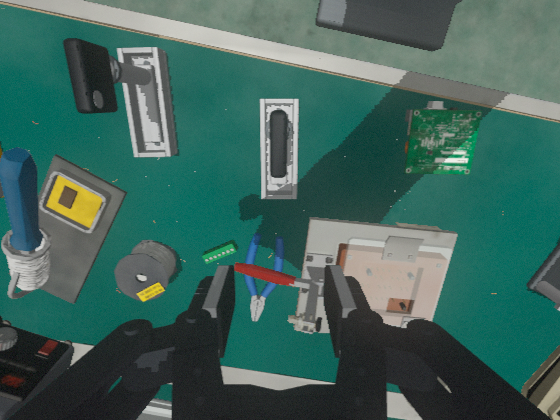

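The key stands in the empty dock at (278,145). The foot's top is at 19.9 mm (floor 6 + 14), its span is ±36 by ±8.5 mm, it is centred, and the gripper is clear.

```bash
python3 -c "
from plant import *
print(finish_job())"
```

```text
the job is handed in; nothing more can be done
None
```

The key was turned in line with the slot, drawn out through it and stood upright with its foot fully down in the empty dock; the board, screwdriver and side cutter were not touched, and the job was handed in at about 21 s.

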